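# Move the hanging fruit cup to the next rail

### The arm

A 6-joint arm with a two-finger parallel gripper is mounted at the origin on the work surface; the furniture and walls round the work are solid. World frame = base frame: x ahead of the robot, y to its left, z up, the work surface at z = 0. Lengths are in m, angles in degrees, forces in N, time in s.
With the tool pointing down it reaches from about 0.4 to 0.825 m from the base axis. Payload 7 kg.
Tool frame: the origin (TCP) lies on the centre line of the jaws, within the pads' length; the fingertips stand 14 mm ahead of it and the grasp point (between the pads) lies 5 mm behind it; z points along the fingers, y is the line along which they close (so a half turn about z gives the same grasp; the last joint's range is limited). The gripper opens to 88 mm and grips with 3 to 60 N. Pads are 19 mm wide; open, the fingers measure 130 mm over their backs; the gripper's body (78 mm by 193 mm) begins 47 mm behind the grasp point.
Start: joints at [83.772, 20.546, 0.682, 0, -70.136, -16.507], TCP at [0.261, 0.623, 0.241] pointing down, gripper open.
Joint ranges: [-176.03, 176.03], [-82.01, 121.73], [-58.28, 71.71], [-173.87, 95.51], [-174.79, -0.11], [-173.66, 173.66]. Speed limits (degrees/s): [136.94, 136.94, 172.46, 180, 180, 180].

### API

Orientations are given as [roll, pitch, yaw] about the fixed x, y, z axes, in that order (R = Rz(yaw) Ry(pitch) Rx(roll)).
In Python, from plant import r gives the robot as it stands.
- The arm moves only by the tool send_rows, never from a script. Its argument "steps" is a list of rows, each an object with "dp": the shift along the tool's x, y, z in mm, a list of three; "roll": the turn about the tool's z in rad; "jaw": the opening in per cent of the stroke, from 0 (shut) to 100 (fully open). In form: [{"dp": [tx, ty, tz], "roll": roll, "jaw": jaw}, ...]. A call has 1 to 5 rows; each row is the pose to reach, as a shift and turn from the pose commanded when the call began, along the tool's axes at that moment; what a row does not reach only later rows make up. A row lasts 1/8 s, in which the tool goes at most 62.5 mm and 10.7 degrees, less where a joint would pass 70% of its speed; a pose out of reach is approached as far as the arm can. A call with a gripper value outside its range is refused whole. The fingers move at their own pace and stop on an object; "newtons" is the grip in N (left out, the last holds). Time passes only in rows, so rows that repeat a pose let the fingers close. It gives the time, the measured TCP pose, the force, the opening and the grip force at its end, in the units of the state.
- r.get_state(): the state, without advancing time (a new reading comes with each control period).
- r.capture(name): name is "scene" or "top" or "wrist"; returns a dict with "image" (384x512x3 uint8, blue, green, red), "K" (3x3 intrinsics, pixels), "rvec" (rotation vector, rad) and "tvec" (3), from world to camera coordinates, as OpenCV has them. Camera axes: x right, y down, z forward; pixel columns grow to the right and rows downward; lengths in m; the calibration is good to about 2 mm. A picture is of the moment at which its call begins. There is no depth.
- r.close_job(): hands the job in; it is judged then, once.
The state is a dict: "time_s": time; "joints": joint angles; "qd": joint speeds; "joint_torque": joint torques, N m; "tcp_pos": TCP position; "eef_rot": TCP orientation; "contact_force": force on the tool from outside, world axes, zero at the start; "moment": the same for the moment, N m; "gripper_width": finger opening in m; "gripper_force": force on a finger pad.
Only numpy, scipy, OpenCV 4.12 (cv2) and the standard library are available. Lean on these libraries where they do the work, as an engineer would, in place of code of your own. Each camera call takes 0.05 s, during which the arm holds its last target. There are 200 camera calls.

### The job

Move the hanging fruit cup, with its mandarin in it, from the taller rail stand to the lower one: lift its closed eye over the upturned end of the rail, slide it off, thread it over the upturned end of the lower rail and let it hang there freely, behind that rail's end stop. Keep the mandarin in the cup and leave the other things on the worktop where they are.

Things in the scene. Friction and masses are not known exactly. Their poses are not given: they have to be found in the camera images.
- fruit_cup: The hanging fruit cup, one rigid piece of about 0.2 kg: grip block on top, closed eye below it, then two arms (85 mm over all in y) carrying a round cup. Frame 12 mm thick (x). Origin at the inner peak of the eye, the point over the rail; z up, x along the rail (same way as the stand's x) when it hangs. Its underside is 138 mm below the origin.
- eye_peak (a point): Inner peak of the closed eye, same as the origin of fruit_cup. The eye's window is 36 mm wide (y) and 60 mm high below the peak, its top a 30 degree roof; bars 6 to 7 mm thick. Hanging, the peak is 6 mm above the rail's centreline; at 39 mm above it (33 mm of lift) the eye clears rail and end stop with about 14 mm to spare above and below.
- grip (a point): Middle of the wooden grip block on top of the fruit cup, 36 mm above the eye's peak. The block is 14 mm (x) by 24 mm (y) by 48 mm high, reaching 60 mm above the peak; grip it from above, across x or y.
- cup_middle (a point): Middle of the cup's inside, 20 mm above its inner floor, 114 mm below the eye's peak. The cup is 80 mm across and 38 mm high.
- mandarin: A mandarin, 46 mm across and 40 mm high, lying loose in the cup. Its origin lies on its skin, at the underside as it starts.
- tall_stand: The taller rail stand, fixed: a 10 mm steel bar on a wooden foot plate (130x110x12 mm). Origin on the worktop under its upright post; z up. The rail runs level from the post along the stand's own -x (toward the robot, up to 0.25 rad askew) at y = 0, centreline 225 mm up, straight from x = -22 to -139 mm. Left and right stand may be swapped.
- low_stand: The lower rail stand, fixed: a 10 mm steel bar on a wooden foot plate (130x110x12 mm). Origin on the worktop under its upright post; z up. The rail runs level from the post along the stand's own -x (toward the robot, up to 0.25 rad askew) at y = 0, centreline 190 mm up, straight from x = -22 to -139 mm. Left and right stand may be swapped.
- tall_end (a point): Upper end of the taller rail's upturned free end, the end stop, 150 mm from the post along -x of the stand. The metal reaches 155 mm from the post and 248 mm above the worktop, 18 mm above the top of the rail. Nothing stands beyond it.
- low_end (a point): Upper end of the lower rail's upturned free end, the end stop, 150 mm from the post along -x of the stand. The metal reaches 155 mm from the post and 213 mm above the worktop, 18 mm above the top of the rail. Nothing stands beyond it.
- mill: Small salt mill, 44 mm across, 90 mm high, a bystander; origin at its underside.
- tin: Food tin, 58 mm across, 72 mm high, a bystander; origin at its underside.
- spice_jar: Spice jar, 46 mm across, 109 mm high, a bystander; origin at its underside.
- candle: Tea light, 38 mm across, 18 mm high, a bystander lying before the stands; origin at its underside.

How it is judged (in metres and radians):
On the way:
1. the cup's eye has come off the free end of the taller rail (x of eye_peak in the frame of tall_stand below -0.158 m), for 0.1 s.
At the end, for the whole second after the job is handed in: The cup hangs by its eye on the lower rail (peak 30 to 140 mm before the post, within 10 mm of the rail's line and 8 mm of hanging height), upright within 0.2 rad, slower than 0.04 m/s, the mandarin in it (origin within 50 mm of the cup's middle) (x of eye_peak in the frame of low_stand between -0.14 and -0.03 m and y of eye_peak in the frame of low_stand between -0.01 and 0.01 m and z of eye_peak in the frame of low_stand between 0.188 and 0.204 m and angle between fruit_cup's own z axis and vertical below 0.2 rad and linear speed of fruit_cup below 0.04 m/s and distance between mandarin and cup_middle below 0.05 m); the robot touches nothing.
It fails at once if a bystander (mill, tin, spice jar or tea light) is pushed more than 30 mm (distance of any of mill, tin, spice_jar, candle from where it was at the start of the episode above 0.03 m).
It also fails if it takes over 45 s, if anything falls off the work surface, if the arm or the gripper's body presses on something with over 40 N, if the wrist force passes 120 N, or if a joint passes its speed limit or range.

## Working session

There is one attempt and no reset: what is moved stays moved. The work goes in short steps, Python scripts to look and compute and a tool call to move; the robot and the scene stay as the last step left them, time stands still between calls to the robot, and variables do not carry over. Pictures are saved under pics/ and viewed, at most 12 in all, crops included, and the job is handed in when it is done.

Besides the shell and the picture viewer there is one more tool, called as name(argument=value, ...) on one line, values as JSON. send_rows: Moves the arm, as the interface text tells. Its arguments: {"type":"object","properties":{"steps":{"type":"array","items":{"type":"object","properties":{"dp":{"type":"array","items":{"type":"number"}},"roll":{"type":"number"},"jaw":{"type":"number"}}}},"newtons":{"type":"number"}},"required":["steps"]}

```bash
mkdir -p pics; ls
python3 - <<'E'
from plant import r
import cv2,numpy as np
s=r.get_state();print({k:s[k] for k in ('time_s','tcp_pos','eef_rot','gripper_width','contact_force')})
a=[]
for n in('scene','top'):
    c=r.capture(n);cv2.imwrite(f'pics/{n}0.png',c['image']);np.savez(f'{n}0.npz',**c)
    print(n,c['K'].tolist(),(-cv2.Rodrigues(c['rvec'])[0].T@np.ravel(c['tvec'])).round(3))
E
```

```text
pics
{'time_s': 0.0, 'tcp_pos': array([0.26069016, 0.62210077, 0.23960989]), 'eef_rot': array([ 1.79901999e+02, -7.72458691e-03, -2.27427798e+01]), 'gripper_width': 0.087773084648975, 'contact_force': array([0.66550447, 0.13375658, 0.09643514])}
scene [[493.3005944934721, 0.0, 259.0576166032098], [0.0, 493.3005944934721, 178.99299078073102], [0.0, 0.0, 1.0]] [-0.045 -0.897  0.99 ]
top [[420.0455973131053, 0.0, 252.5918100470749], [0.0, 420.0455973131053, 194.7428631720857], [0.0, 0.0, 1.0]] [0.451 0.17  1.305]
```

View pics/scene0.png

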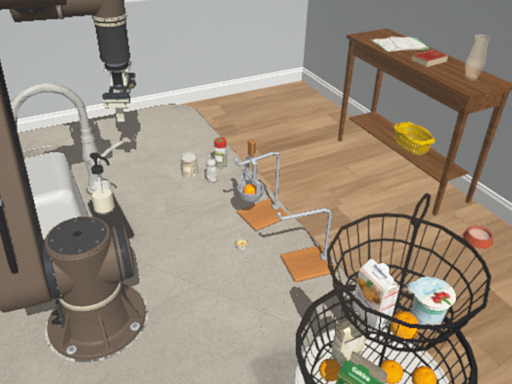

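View pics/top0.png

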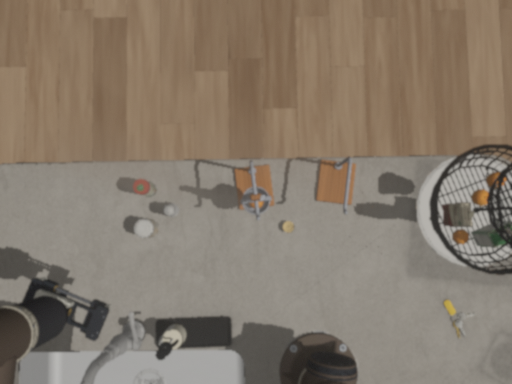

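The scene view shows the tall stand with cup around (255,190) and the low stand around (305,240). In the top view they are at (255,190) and (337,185), with the candle at (287,227).

Run:
```python
import cv2
a=cv2.imread('pics/top0.png')[150:240,225:365];cv2.imwrite('pics/tc.png',cv2.resize(a,None,fx=5.5,fy=5.5,interpolation=cv2.INTER_CUBIC))
a=cv2.imread('pics/scene0.png')[130:285,225:345];cv2.imwrite('pics/sc.png',cv2.resize(a,None,fx=3.8,fy=3.8,interpolation=cv2.INTER_CUBIC))
```

```text
(no output)
```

View pics/tc.png

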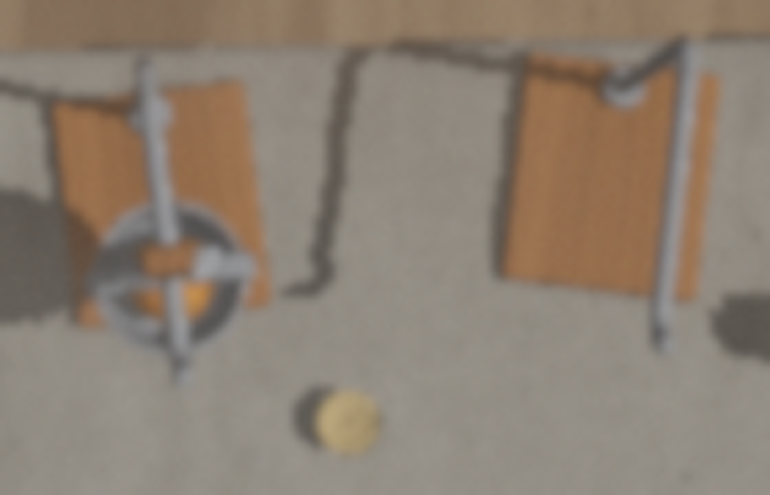

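View pics/sc.png

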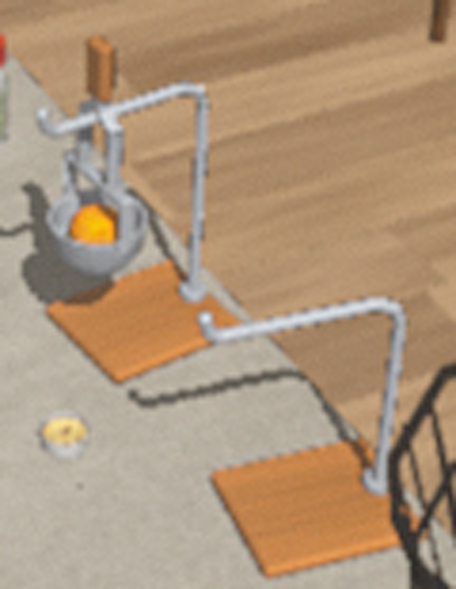

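The crops show, in 5.5x top-crop pixels:
- **Tall rail:** (145,75) to (180,345), with its end at (180,378) and the post foot at (150,110).
- **Grip block:** (168,260).
- **Low rail:** (686,45) to (663,300), with its end at (660,343) and the post foot at (625,90).
- **Candle:** (347,423).

In the scene crop (3.8x), the tall end is at (43,115), the low end at (207,320) and the grip top at (100,42).

```bash
cat > h.py <<'E'
import cv2,numpy as np
def ray(c,uv):
    R=cv2.Rodrigues(c['rvec'])[0];t=np.ravel(c['tvec'])
    return -R.T@t, R.T@np.linalg.solve(c['K'],[*uv,1.])
def onz(c,uv,z):
    o,d=ray(c,uv);return (o+d*(z-o[2])/d[2]).round(4)
def two(c1,p,c2,q):
    (o1,d1),(o2,d2)=ray(c1,p),ray(c2,q)
    s=np.linalg.lstsq(np.c_[d1,-d2],o2-o1,rcond=None)[0]
    a,b=o1+s[0]*d1,o2+s[1]*d2;return ((a+b)/2).round(4),np.linalg.norm(a-b).round(4)
def proj(c,P): return cv2.projectPoints(np.float64(P).reshape(-1,1,3),c['rvec'],c['tvec'],c['K'],None)[0].reshape(-1,2)
E
python3 - <<'E'
from h import *
T=np.load('top0.npz');S=np.load('scene0.npz')
t=lambda u,v:(225+(u+.5)/5.5-.5,150+(v+.5)/5.5-.5)
s=lambda u,v:(225+(u+.5)/3.8-.5,130+(v+.5)/3.8-.5)
for n,p,z in [('tall rail a',(145,75),.225),('b',(180,345),.225),('tall end',(180,378),.248),('tall foot',(150,110),.012),
 ('low rail a',(686,45),.19),('b',(663,300),.19),('low end',(660,343),.213),('low foot',(625,90),.012),('grip top',(168,260),.291),('candle',(347,423),.018)]:
    print(n,onz(T,t(*p),z))
print('tall end',two(T,t(180,376),S,s(43,115)));print('low end',two(T,t(660,341),S,s(207,318)));print('grip',two(T,t(168,260),S,s(102,42)))
# foot plate corners z=.012
for n,cs in [('L',[(52,103),(241,83),(270,303),(78,325)]),('R',[(527,57),(716,75),(698,300),(503,278)])]:
    print(n,[onz(T,t(*p),.012)[:2] for p in cs])
E
```

```text
tall rail a [0.6048 0.188  0.225 ]
b [0.4774 0.1736 0.225 ]
tall end [0.4618 0.1737 0.248 ]
tall foot [0.6153 0.189  0.012 ]
low rail a [ 0.6198 -0.0741  0.19  ]
b [ 0.4962 -0.0593  0.19  ]
low end [ 0.475  -0.0525  0.213 ]
low foot [ 0.6219 -0.0782  0.012 ]
grip top [0.5132 0.178  0.291 ]
candle [0.4378 0.0823 0.018 ]
tall end (array([0.4643, 0.173 , 0.241 ]), np.float64(0.0033))
low end (array([ 0.4774, -0.0547,  0.2058]), np.float64(0.0029))
grip (array([0.515 , 0.1773, 0.2889]), np.float64(0.0035))
L [array([0.6202, 0.2441]), array([0.6297, 0.1374]), array([0.5054, 0.1235]), array([0.4948, 0.2312])]
R [array([ 0.6416, -0.0237]), array([ 0.6295, -0.1294]), array([ 0.5032, -0.1154]), array([ 0.5173, -0.007 ])]
```

```bash
cat >> h.py <<'E'
from scipy.spatial.transform import Rotation as Ro
def to(p,yaw=None):
    from plant import r
    s=r.get_state();R=Ro.from_euler('xyz',s['eef_rot'],degrees=True)
    print('t',s['time_s'],'tcp',s['tcp_pos'].round(4),s['eef_rot'].round(2),'w',round(s['gripper_width'],4),'F',s['contact_force'].round(1))
    print('dp mm',(R.inv().apply(np.array(p)-s['tcp_pos'])*1e3).round(1), 'roll', None if yaw is None else round(-np.radians(yaw-s['eef_rot'][2]),3))
E
python3 -c "
from h import *
to([.514,.178,.36],6.2)"
```

```text
t 0.1 tcp [0.2607 0.6222 0.2397] [ 1.7991e+02 -1.0000e-02 -2.2740e+01] w 0.088 F [ 0.6 -0.5 -0.2]
dp mm [ 405.3  311.9 -119.8] roll -0.505
```

send_rows(steps=[{"dp": [0, 0, -60], "roll": 0, "jaw": 100}, {"dp": [0, 0, -120], "roll": 0, "jaw": 100}])

```text
time_s: 0.35
tcp_pos: [0.2608, 0.6221, 0.361]
eef_rot: [179.9, -0.0, -22.7]
contact_force: [-0.2, 1.2, 1.2]
gripper_width: 0.0873
gripper_force: 0.0
```

send_rows(steps=[{"dp": [40, 31, 0], "roll": 0, "jaw": 100}, {"dp": [81, 62, 0], "roll": 0, "jaw": 100}, {"dp": [122, 94, 0], "roll": 0, "jaw": 100}, {"dp": [162, 125, 0], "roll": 0, "jaw": 100}, {"dp": [203, 156, 0], "roll": 0, "jaw": 100}])

```text
time_s: 0.98
tcp_pos: [0.3882, 0.3985, 0.3603]
eef_rot: [180.0, 0.0, -22.7]
contact_force: [1.4, 0.2, 0.1]
gripper_width: 0.0875
gripper_force: 0.0
```

send_rows(steps=[{"dp": [40, 31, 0], "roll": -0.1, "jaw": 100}, {"dp": [80, 62, 0], "roll": -0.2, "jaw": 100}, {"dp": [120, 93, 0], "roll": -0.3, "jaw": 100}, {"dp": [150, 117, 0], "roll": -0.4, "jaw": 100}, {"dp": [170, 131, 0], "roll": -0.505, "jaw": 100}])

```text
time_s: 1.6
tcp_pos: [0.4944, 0.2119, 0.3604]
eef_rot: [180.0, 0.0, 6.3]
contact_force: [-0.1, 0.4, -0.4]
gripper_width: 0.0878
gripper_force: 0.0
```

Run:
```python
from h import *
to([.514,.178,.36],6.2)
from plant import r
c=r.capture('wrist');np.savez('w1.npz',**c)
cv2.imwrite('pics/w1.png',cv2.resize(c['image'],None,fx=1.5,fy=1.5))
print(proj(c,[[.514,.178,.291],[.464,.173,.248],[.6135,.189,.225],[.4755,-.055,.213]])*1.5)
```

```text
t 1.6 tcp [0.4944 0.2119 0.3604] [1.7999e+02 2.0000e-02 6.3200e+00] w 0.0878 F [-0.1  0.4 -0.4]
dp mm [15.7 35.8  0.4] roll 0.002
[[453.45041032 288.27013181]
 [437.87120927 350.60648746]
 [442.14739081  96.17806222]
 [753.38273697 350.16054404]]
```

View pics/w1.png

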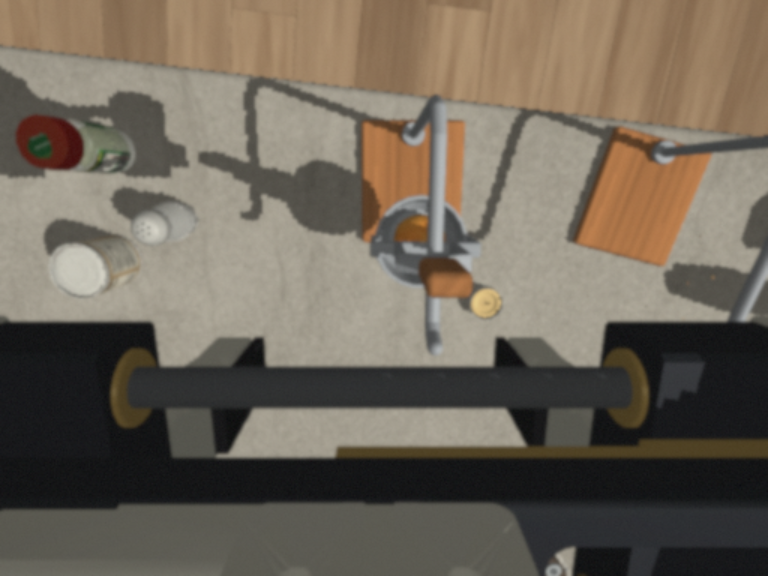

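The wrist view shows the grip block's top at about (449,286), the tall rail end at (434,345) and the top of the post bend at (437,101). All are within a few pixels of the predictions.

Run:
```python
from h import *
c=np.load('w1.npz')
f=lambda u,v:((u+.5)/1.5-.5,(v+.5)/1.5-.5)
im=c['image'];hsv=cv2.cvtColor(im,cv2.COLOR_BGR2HSV)
m=cv2.inRange(hsv,(5,110,60),(18,255,255));m[:165]=0;m[200:]=0;m[:,:275]=0;m[:,320:]=0
ys,xs=np.nonzero(m);print(xs.min(),xs.max(),ys.min(),ys.max())
for n,p,z in[('grip top',(449,286),.291),('tall end',(434,344),.248),('bend',(437,101),.225),('rail',(435,320),.225)]:print(n,onz(c,f(*p),z))
```

```text
280 314 173 197
grip top [0.515  0.1805 0.291 ]
tall end [0.4682 0.1762 0.248 ]
bend [0.6107 0.1918 0.225 ]
rail [0.4767 0.1739 0.225 ]
```

send_rows(steps=[{"dp": [16, 35, 0], "roll": 0, "jaw": 100}, {"dp": [16, 35, 0], "roll": 0, "jaw": 100}, {"dp": [16, 35, 40], "roll": 0, "jaw": 80}, {"dp": [16, 35, 75], "roll": 0, "jaw": 70}, {"dp": [16, 35, 98], "roll": 0, "jaw": 60}])

```text
time_s: 2.28
tcp_pos: [0.5127, 0.1808, 0.2606]
eef_rot: [180.0, 0.1, 6.2]
contact_force: [0.2, 0.8, -0.1]
gripper_width: 0.0632
gripper_force: 0.0
```

Run:
```python
from h import *
to([.5145,.179,.262],6.2)
from plant import r
c=r.capture('scene');cv2.imwrite('pics/s2.png',cv2.resize(c['image'][100:285,190:345],None,fx=3.2,fy=3.2,interpolation=cv2.INTER_CUBIC))
```

```text
t 2.275 tcp [0.5127 0.1808 0.2606] [1.7997e+02 1.1000e-01 6.1800e+00] w 0.0632 F [ 0.2  0.8 -0.1]
dp mm [ 1.6  1.9 -1.4] roll -0.0
```

View pics/s2.png

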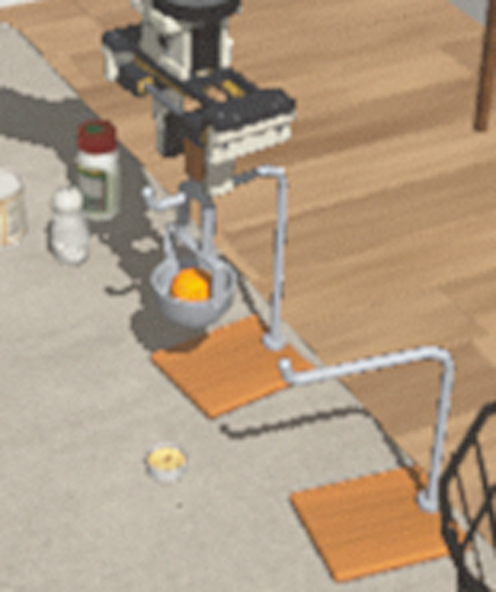

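The open fingers straddle the grip block at (200,165), and the cup still hangs untouched. Next I close, centring by about 2 mm.

send_rows(steps=[{"dp": [2, 2, -1], "roll": 0, "jaw": 45}, {"dp": [2, 2, -1], "roll": 0, "jaw": 20}, {"dp": [2, 2, -1], "roll": 0, "jaw": 10}, {"dp": [2, 2, -1], "roll": 0, "jaw": 10}, {"dp": [2, 2, -1], "roll": 0, "jaw": 10}], newtons=35)

```text
time_s: 2.95
tcp_pos: [0.5161, 0.1789, 0.2643]
eef_rot: [-180.0, -0.1, 6.2]
contact_force: [-0.9, 0.6, 4.6]
gripper_width: 0.0238
gripper_force: 35.0
```

send_rows(steps=[{"dp": [0, 0, -6], "roll": 0, "jaw": 10}, {"dp": [0, 0, -14], "roll": 0, "jaw": 10}, {"dp": [0, 0, -22], "roll": 0, "jaw": 10}, {"dp": [0, 0, -29], "roll": 0, "jaw": 10}, {"dp": [0, 0, -33], "roll": 0, "jaw": 10}])

```text
time_s: 3.58
tcp_pos: [0.5159, 0.1789, 0.2971]
eef_rot: [-180.0, -0.0, 6.2]
contact_force: [0.0, 0.4, -2.1]
gripper_width: 0.0238
gripper_force: 35.0
```

Run:
```python
from h import *
to([.42,.169,.294],6.2)
from plant import r
c=r.capture('scene');np.savez('s3.npz',**c);cv2.imwrite('pics/s3.png',cv2.resize(c['image'][125:245,215:315],None,fx=4.9,fy=4.9,interpolation=cv2.INTER_CUBIC))
```

```text
t 3.575 tcp [0.5159 0.1789 0.2971] [-1.7998e+02 -2.0000e-02  6.2000e+00] w 0.0238 F [ 0.   0.4 -2.1]
dp mm [-96.5  -0.5   3.1] roll 0.0
```

View pics/s3.png

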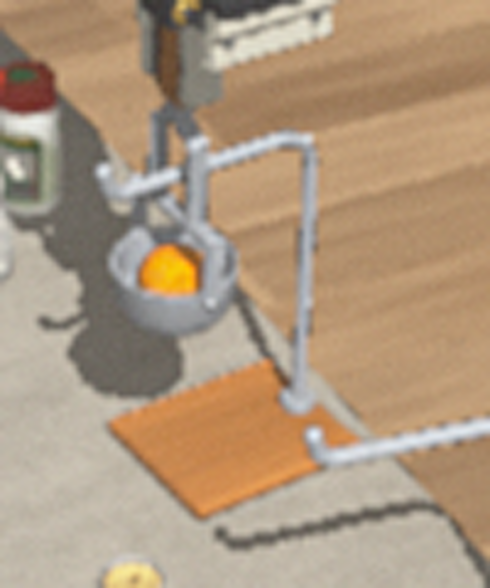

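The eye is lifted with the rail inside its window at about (180,178), and the mandarin is in the cup. I'll slide it off along -x.

send_rows(steps=[{"dp": [-3, 0, 0], "roll": 0, "jaw": 10}, {"dp": [-10, 0, 0], "roll": 0, "jaw": 10}, {"dp": [-20, 0, 0], "roll": 0, "jaw": 10}, {"dp": [-31, 0, 0], "roll": 0, "jaw": 10}, {"dp": [-42, 0, 0], "roll": 0, "jaw": 10}])

```text
time_s: 4.25
tcp_pos: [0.4732, 0.1742, 0.2967]
eef_rot: [-180.0, -0.0, 6.2]
contact_force: [-0.4, -0.0, -0.9]
gripper_width: 0.0243
gripper_force: 35.0
```

send_rows(steps=[{"dp": [-11, 0, 0], "roll": 0, "jaw": 10}, {"dp": [-22, 0, 0], "roll": 0, "jaw": 10}, {"dp": [-32, 0, 0], "roll": 0, "jaw": 10}, {"dp": [-45, 0, 0], "roll": 0, "jaw": 10}, {"dp": [-53, 0, 0], "roll": 0, "jaw": 10}])

```text
time_s: 4.88
tcp_pos: [0.4206, 0.1684, 0.2967]
eef_rot: [-180.0, -0.0, 6.2]
contact_force: [-0.1, 0.3, -2.0]
gripper_width: 0.0237
gripper_force: 35.0
```

Run:
```python
from h import *
to([.426,-.049,.296],-6.9)
from plant import r
for n in('top','wrist'):
    c=r.capture(n);np.savez(n+'4.npz',**c)
    if n=='top':a=cv2.resize(c['image'][150:250,230:380],None,fx=4,fy=4,interpolation=cv2.INTER_CUBIC);ct=c
    else:b=c['image']
print(proj(ct,[[.476,-.055,.213],[.558,-.0667,.19]]),proj(c,[[.476,-.055,.213],[.558,-.0667,.19]]))
cv2.imwrite('pics/c4.png',np.vstack([a[:,:512], b])[:600] if 0 else np.vstack([cv2.resize(a,(450,300)),b[:240,:450]]))
```

```text
t 4.875 tcp [0.4206 0.1684 0.2967] [-1.7999e+02 -1.0000e-02  6.2100e+00] w 0.0237 F [-0.1  0.3 -2. ]
dp mm [-18.1 216.7   0.6] roll 0.229
[[345.54681473 211.56610618]
 [347.23702832 180.87051819]] [[546.03830674 168.31282629]
 [568.97578752  62.93096666]]
```

View pics/c4.png

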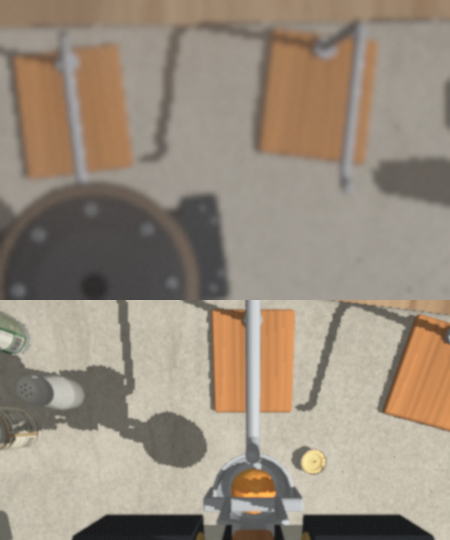

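The top half shows the tall rail's end free. In the wrist half, the rail end at (253,455) lies ahead of the eye and the mandarin is in the cup at (253,485). Next is the traverse to the low stand.

send_rows(steps=[{"dp": [-1, 6, 0], "roll": 0, "jaw": 10}, {"dp": [-2, 20, 0], "roll": 0.02, "jaw": 10}, {"dp": [-3, 38, 0], "roll": 0.05, "jaw": 10}, {"dp": [-5, 58, 0], "roll": 0.08, "jaw": 10}, {"dp": [-6, 78, 0], "roll": 0.115, "jaw": 10}])

```text
time_s: 5.6
tcp_pos: [0.4238, 0.0886, 0.2965]
eef_rot: [180.0, 0.0, -0.6]
contact_force: [0.5, -0.1, -1.7]
gripper_width: 0.0236
gripper_force: 35.0
```

```bash
python3 -c "
from h import *
to([.426,-.049,.28],-6.9)"
```

```text
t 5.6 tcp [0.4238 0.0886 0.2965] [ 1.7999e+02  1.0000e-02 -5.6000e-01] w 0.0236 F [ 0.5 -0.1 -1.7]
dp mm [  3.5 137.6  16.6] roll 0.111
```

send_rows(steps=[{"dp": [1, 18, 0], "roll": 0.02, "jaw": 10}, {"dp": [1, 37, 0], "roll": 0.04, "jaw": 10}, {"dp": [2, 56, 0], "roll": 0.06, "jaw": 10}, {"dp": [2, 75, 0], "roll": 0.09, "jaw": 10}, {"dp": [3, 93, 0], "roll": 0.111, "jaw": 10}])

```text
time_s: 6.22
tcp_pos: [0.4259, -0.0045, 0.2966]
eef_rot: [180.0, 0.0, -6.9]
contact_force: [0.2, 0.5, -1.9]
gripper_width: 0.0233
gripper_force: 35.0
```

```bash
python3 -c "
from h import *
to([.426,-.049,.263],-6.9)"
```

```text
t 6.225 tcp [ 0.4259 -0.0045  0.2966] [179.99   0.    -6.92] w 0.0233 F [ 0.2  0.5 -1.9]
dp mm [ 5.4 44.2 33.6] roll -0.0
```

send_rows(steps=[{"dp": [2, 15, 4], "roll": 0, "jaw": 10}, {"dp": [3, 28, 12], "roll": 0, "jaw": 10}, {"dp": [4, 38, 22], "roll": 0, "jaw": 10}, {"dp": [5, 43, 30], "roll": 0, "jaw": 10}, {"dp": [5, 44, 34], "roll": 0, "jaw": 10}])

```text
time_s: 6.85
tcp_pos: [0.4258, -0.0472, 0.2618]
eef_rot: [180.0, 0.1, -6.8]
contact_force: [0.2, -0.7, -2.1]
gripper_width: 0.024
gripper_force: 35.0
```

Run:
```python
from h import *
to([.426,-.049,.263],-6.9)
from plant import r
w=r.capture('wrist');np.savez('w5.npz',**w);c=r.capture('scene');np.savez('s5.npz',**c)
b=cv2.resize(c['image'][140:290,235:365],None,fx=4,fy=4,interpolation=cv2.INTER_CUBIC)[:600]
a=cv2.resize(w['image'][:300,130:400],(270,300))
cv2.imwrite('pics/c5.png',np.hstack([b,cv2.copyMakeBorder(a,0,b.shape[0]-300,0,0,cv2.BORDER_CONSTANT)]))
print(proj(w,[[.476,-.055,.213],[.558,-.0667,.19]]),b.shape)
```

```text
t 6.85 tcp [ 0.4258 -0.0472  0.2618] [ 1.7998e+02  5.0000e-02 -6.7700e+00] w 0.024 F [ 0.2 -0.7 -2.1]
dp mm [ 0.4  1.8 -1.2] roll 0.002
[[257.72436621 146.82032334]
 [260.61384823  16.12224062]] (600, 520, 3)
```

View pics/c5.png

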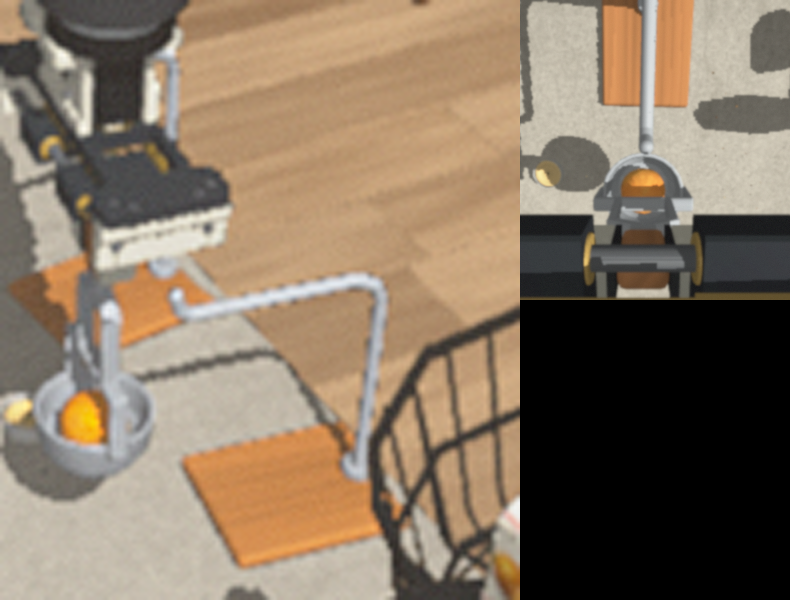

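In the wrist panel the low rail's end is at (257,147) in full-image pixels. It matches the prediction and lines up with the eye to about 2 mm, with the mandarin in the cup. Now to thread it on.

send_rows(steps=[{"dp": [3, 2, 0], "roll": 0, "jaw": 10}, {"dp": [11, 2, 0], "roll": 0, "jaw": 10}, {"dp": [22, 2, 0], "roll": 0, "jaw": 10}, {"dp": [34, 2, 0], "roll": 0, "jaw": 10}, {"dp": [46, 2, 0], "roll": 0, "jaw": 10}])

```text
time_s: 7.58
tcp_pos: [0.4725, -0.0544, 0.2624]
eef_rot: [180.0, 0.0, -6.8]
contact_force: [-0.1, -0.6, -1.7]
gripper_width: 0.0239
gripper_force: 35.0
```

send_rows(steps=[{"dp": [12, 0, 0], "roll": 0, "jaw": 10}, {"dp": [26, 0, 0], "roll": 0, "jaw": 10}, {"dp": [42, 0, 0], "roll": 0, "jaw": 10}, {"dp": [58, 0, 0], "roll": 0, "jaw": 10}, {"dp": [68, 0, 0], "roll": 0, "jaw": 10}])

```text
time_s: 8.2
tcp_pos: [0.5401, -0.0625, 0.2623]
eef_rot: [180.0, 0.0, -6.8]
contact_force: [0.5, -0.5, -1.9]
gripper_width: 0.0235
gripper_force: 35.0
```

Run:
```python
from h import *
to([.5405,-.0628,.231],-6.9)
from plant import r
w=r.capture('wrist');c=r.capture('scene')
b=cv2.resize(c['image'][140:290,235:365],None,fx=4,fy=4,interpolation=cv2.INTER_CUBIC)[:600]
a=cv2.resize(w['image'][:300,130:400],(270,300))
cv2.imwrite('pics/c6.png',np.hstack([b,cv2.copyMakeBorder(a,0,b.shape[0]-300,0,0,cv2.BORDER_CONSTANT)]))
```

```text
t 8.2 tcp [ 0.5401 -0.0625  0.2623] [ 1.7999e+02  2.0000e-02 -6.7600e+00] w 0.0235 F [ 0.5 -0.5 -1.9]
dp mm [ 0.4  0.3 31.3] roll 0.002
```

View pics/c6.png

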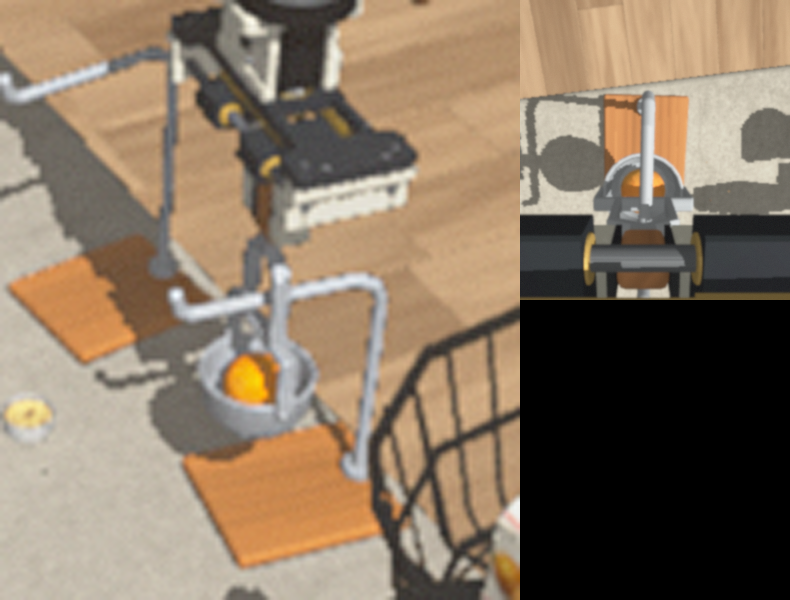

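The eye is threaded: the rail passes through the window at about (255,300), with the end stop at (178,300) in front. I'll lower it and watch the force.

send_rows(steps=[{"dp": [0, 0, 6], "roll": 0, "jaw": 10}, {"dp": [0, 0, 14], "roll": 0, "jaw": 10}, {"dp": [0, 0, 22], "roll": 0, "jaw": 10}, {"dp": [0, 0, 27], "roll": 0, "jaw": 10}, {"dp": [0, 0, 30], "roll": 0, "jaw": 10}])

```text
time_s: 8.93
tcp_pos: [0.5389, -0.0623, 0.2322]
eef_rot: [180.0, 0.0, -6.7]
contact_force: [-0.2, 0.3, -1.8]
gripper_width: 0.0238
gripper_force: 35.0
```

send_rows(steps=[{"dp": [0, 0, 1], "roll": 0, "jaw": 10}, {"dp": [0, 0, 1], "roll": 0, "jaw": 10}])

```text
time_s: 9.18
tcp_pos: [0.5391, -0.0623, 0.2317]
eef_rot: [180.0, -0.0, -6.7]
contact_force: [-0.2, -0.3, -2.1]
gripper_width: 0.0236
gripper_force: 35.0
```

send_rows(steps=[{"dp": [0, 0, 1], "roll": 0, "jaw": 10}, {"dp": [0, 0, 2], "roll": 0, "jaw": 10}, {"dp": [0, 0, 2], "roll": 0, "jaw": 10}])

```text
time_s: 9.55
tcp_pos: [0.5393, -0.0625, 0.2302]
eef_rot: [180.0, -0.1, -6.7]
contact_force: [-0.7, -0.9, 3.0]
gripper_width: 0.0239
gripper_force: 35.0
```

The rail now carries the load. I'll open gently.

send_rows(steps=[{"dp": [0, 0, -1], "roll": 0, "jaw": 28}, {"dp": [0, 0, -1], "roll": 0, "jaw": 32}, {"dp": [0, 0, -1], "roll": 0, "jaw": 40}, {"dp": [0, 0, -1], "roll": 0, "jaw": 60}, {"dp": [0, 0, -1], "roll": 0, "jaw": 70}])

```text
time_s: 10.18
tcp_pos: [0.539, -0.0623, 0.2305]
eef_rot: [180.0, 0.0, -6.7]
contact_force: [-0.4, -0.6, 1.0]
gripper_width: 0.0497
gripper_force: 0.0
```

send_rows(steps=[{"dp": [0, 0, 0], "roll": 0, "jaw": 75}, {"dp": [0, 0, -20], "roll": 0, "jaw": 80}, {"dp": [0, 0, -50], "roll": 0, "jaw": 80}, {"dp": [0, 0, -90], "roll": 0, "jaw": 80}, {"dp": [0, 0, -130], "roll": 0, "jaw": 80}])

```text
time_s: 10.8
tcp_pos: [0.5388, -0.0623, 0.3618]
eef_rot: [180.0, 0.0, -6.7]
contact_force: [0.5, -0.3, 0.8]
gripper_width: 0.0703
gripper_force: 0.0
```

send_rows(steps=[{"dp": [0, 0, 0], "roll": 0, "jaw": 80}, {"dp": [0, 0, 0], "roll": 0, "jaw": 80}, {"dp": [0, 0, 0], "roll": 0, "jaw": 80}, {"dp": [0, 0, 0], "roll": 0, "jaw": 80}, {"dp": [0, 0, 0], "roll": 0, "jaw": 80}])

```text
time_s: 11.42
tcp_pos: [0.539, -0.0623, 0.3601]
eef_rot: [180.0, 0.0, -6.7]
contact_force: [-0.7, -0.4, 0.2]
gripper_width: 0.0704
gripper_force: 0.0
```

Run:
```python
from h import *
to([.5405,-.0628,.36],-6.9)
from plant import r
w=r.capture('scene')
for i in range(6): c=r.capture('scene')
cv2.imwrite('pics/c7.png',cv2.resize(c['image'][140:290,235:365],None,fx=4,fy=4,interpolation=cv2.INTER_CUBIC))
print('moved px',(cv2.absdiff(w['image'],c['image'])[140:290,235:365].max(2)>30).sum())
```

```text
t 11.425 tcp [ 0.539  -0.0623  0.3601] [ 1.7998e+02  4.0000e-02 -6.7500e+00] w 0.0704 F [-0.7 -0.4  0.2]
dp mm [1.6 0.3 0.1] roll 0.003
moved px 22
```

View pics/c7.png

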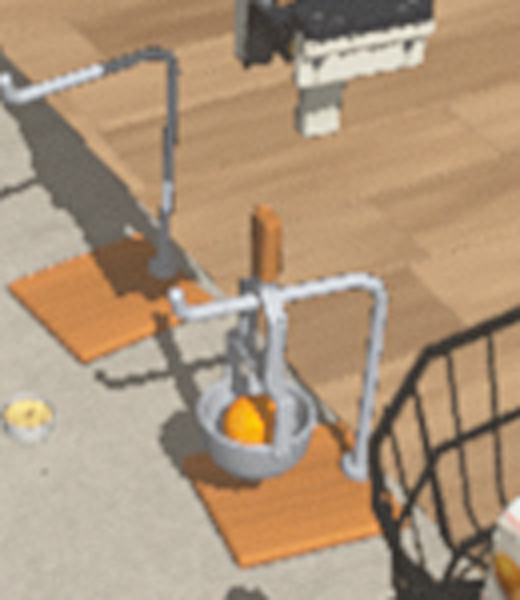

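The cup hangs on the low rail at (262,295) behind the end stop, with the mandarin in it and the gripper clear. It may still be swinging slightly, so I'll let it settle and check before handing in.

Run:
```python
from h import *
from plant import r
f=lambda:r.capture('scene')['image'][140:290,235:365].astype(int)
for k in range(5):
    a=[f() for _ in range(20)]
    d=max((abs(x-a[0]).max(2)>30).sum() for x in a[1:]);print(r.get_state()['time_s'],d)
    if d<8 and k>1: break
```

```text
12.775 2
13.775 1
14.775 1
```

```bash
python3 -c "
from plant import r
print(r.close_job())"
```

```text
the job is handed in; nothing more can be done
None
```

The fruit cup now hangs still on the lower rail, behind its end stop and with the mandarin in it. The gripper is clear, I saw no bystander moved, and the job was handed in at about 15 s; no verdict was returned.

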